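# Tamp the cold bed level and pack the blood tubes

## Task

In the blue insulated box the cold pebbles lie heaped: tamp them down with the steel tamper until all lie in one level layer, ending with a firm press on the level bed, and leave the tamper standing upright on the trolley top. Put every blood tube from the white rack upright and fully home into a sleeve of its own in the tube carrier; when the bed is level, lift the loaded carrier into the box so that it sits level on the pebbles. Never lay a tube over, and leave the bottle and the carton where they are.

Things in the scene. Friction and masses are not known exactly. Their poses are not given: they have to be found in the camera images.
- cell_floor (a point): centre of the cell floor of the blue insulated specimen box (fixed, open at the top; outside 162 (x) x 202 (y) x 90 mm high, walls 22 mm). The grey-lined cell measures 118 (x) x 158 (y) mm; its floor lies 20 mm above the trolley top and 70 mm below the rim. z up, y along the long side
- tamper: flat tamper, 135 mm tall, 0.32 kg, standing on its foot: flat square steel foot 54 x 54 x 10 mm, steel rod 12 mm thick, black square hand guard 40 x 40 mm from 87 to 95 mm up (the fingertips can bear on it), above it the black square grip 22 x 22 mm from 95 to 135 mm. Origin: centre of the foot's underside; z up along the rod, x and y square to the faces of foot, guard and grip
- carrier: grey tube carrier, loose, 0.3 kg: base 110 (x) x 150 (y) x 5 mm, fits the cell either way round with 4 mm to spare on each side; four square sleeves at x = +-28, y = +-45 mm, 17 mm wide inside, walls 2 mm, top at 50 mm; bridge handle: bar along y, 60 long, 12 wide (x), from 99 to 113 mm up, on posts at y = +-26 (8 thick). Origin: centre of the underside, z up
- rack: white foam tube rack, fixed, 116 x 116 x 45 mm, with four tube holes at x, y = +-26 mm, 36 mm deep (the grey dots are only marks). Origin: centre of its underside
- sleeve1 (a point): centre of the floor of the carrier's sleeve at x = 28, y = 45 mm, 5 mm above its underside
- sleeve2 (a point): centre of the floor of the carrier's sleeve at x = 28, y = -45 mm, 5 mm above its underside
- sleeve3 (a point): centre of the floor of the carrier's sleeve at x = -28, y = 45 mm, 5 mm above its underside
- sleeve4 (a point): centre of the floor of the carrier's sleeve at x = -28, y = -45 mm, 5 mm above its underside
- pebble1: cold pebble (may be absent): white hard flattened ball with a small flat above and below, 35 mm across, 28 mm thick, 20 g, in the cell. Origin: its centre, 14 mm above the cell floor when flat; z through its thin side. A heaped pebble locks by friction; pressing on it with some 10 N, best while working the tamper a few mm sideways, sinks it between the others. All fit in one layer
- pebble2: cold pebble (may be absent): white hard flattened ball with a small flat above and below, 35 mm across, 28 mm thick, 20 g, in the cell. Origin: its centre, 14 mm above the cell floor when flat; z through its thin side. A heaped pebble locks by friction; pressing on it with some 10 N, best while working the tamper a few mm sideways, sinks it between the others. All fit in one layer
- pebble3: cold pebble (may be absent): white hard flattened ball with a small flat above and below, 35 mm across, 28 mm thick, 20 g, in the cell. Origin: its centre, 14 mm above the cell floor when flat; z through its thin side. A heaped pebble locks by friction; pressing on it with some 10 N, best while working the tamper a few mm sideways, sinks it between the others. All fit in one layer
- pebble4: cold pebble (may be absent): white hard flattened ball with a small flat above and below, 35 mm across, 28 mm thick, 20 g, in the cell. Origin: its centre, 14 mm above the cell floor when flat; z through its thin side. A heaped pebble locks by friction; pressing on it with some 10 N, best while working the tamper a few mm sideways, sinks it between the others. All fit in one layer
- pebble5: cold pebble (may be absent): white hard flattened ball with a small flat above and below, 35 mm across, 28 mm thick, 20 g, in the cell. Origin: its centre, 14 mm above the cell floor when flat; z through its thin side. A heaped pebble locks by friction; pressing on it with some 10 N, best while working the tamper a few mm sideways, sinks it between the others. All fit in one layer
- pebble6: cold pebble (may be absent): white hard flattened ball with a small flat above and below, 35 mm across, 28 mm thick, 20 g, in the cell. Origin: its centre, 14 mm above the cell floor when flat; z through its thin side. A heaped pebble locks by friction; pressing on it with some 10 N, best while working the tamper a few mm sideways, sinks it between the others. All fit in one layer
- pebble7: cold pebble (may be absent): white hard flattened ball with a small flat above and below, 35 mm across, 28 mm thick, 20 g, in the cell. Origin: its centre, 14 mm above the cell floor when flat; z through its thin side. A heaped pebble locks by friction; pressing on it with some 10 N, best while working the tamper a few mm sideways, sinks it between the others. All fit in one layer
- pebble8: cold pebble (may be absent): white hard flattened ball with a small flat above and below, 35 mm across, 28 mm thick, 20 g, in the cell. Origin: its centre, 14 mm above the cell floor when flat; z through its thin side. A heaped pebble locks by friction; pressing on it with some 10 N, best while working the tamper a few mm sideways, sinks it between the others. All fit in one layer
- pebble9: cold pebble (may be absent): white hard flattened ball with a small flat above and below, 35 mm across, 28 mm thick, 20 g, in the cell. Origin: its centre, 14 mm above the cell floor when flat; z through its thin side. A heaped pebble locks by friction; pressing on it with some 10 N, best while working the tamper a few mm sideways, sinks it between the others. All fit in one layer
- pebble10: cold pebble (may be absent): white hard flattened ball with a small flat above and below, 35 mm across, 28 mm thick, 20 g, in the cell. Origin: its centre, 14 mm above the cell floor when flat; z through its thin side. A heaped pebble locks by friction; pressing on it with some 10 N, best while working the tamper a few mm sideways, sinks it between the others. All fit in one layer
- tube1: stoppered blood tube, 80 mm tall, 15 g (may be absent): clear body 13 mm thick with round bottom, yellow cap 16 mm thick from 60 to 80 mm; stands upright in the rack with its bottom 9 mm above the trolley top. Origin: the lowest point of its bottom; z up to the cap
- tube2: stoppered blood tube, 80 mm tall, 15 g (may be absent): clear body 13 mm thick with round bottom, yellow cap 16 mm thick from 60 to 80 mm; stands upright in the rack with its bottom 9 mm above the trolley top. Origin: the lowest point of its bottom; z up to the cap
- tube3: stoppered blood tube, 80 mm tall, 15 g (may be absent): clear body 13 mm thick with round bottom, yellow cap 16 mm thick from 60 to 80 mm; stands upright in the rack with its bottom 9 mm above the trolley top. Origin: the lowest point of its bottom; z up to the cap
- tube4: stoppered blood tube, 80 mm tall, 15 g (may be absent): clear body 13 mm thick with round bottom, yellow cap 16 mm thick from 60 to 80 mm; stands upright in the rack with its bottom 9 mm above the trolley top. Origin: the lowest point of its bottom; z up to the cap
- bottle: white plastic bottle with a black cap, 56 mm thick, 150 mm tall, loose bystander. Origin: centre of its underside
- carton: yellow glove carton 80 x 150 x 60 mm, loose bystander. Origin: centre of its underside

How it is judged:
By the outcome, as a careful person would: the job done as asked, in the order asked, and still so for the second after the job is handed in, with the robot touching nothing.
Of pebble8, pebble9, pebble10 only 2 to 3 are there at a start; the rules pass over those that are not, and their reading is None.
Of tube1, tube2, tube3, tube4 only 2 to 4 are there at a start; the rules pass over those that are not, and their reading is None.
At some moment in a run one of carrier may be knocked a few centimetres aside while the robot is not near it.
It also fails if it takes over 210 s, if anything falls off the work surface, if the arm or the gripper's body presses on something with over 40 N, if the wrist force passes 120 N, or if a joint passes its speed limit or range.

## Robot

A 6-joint arm with a two-finger parallel gripper is mounted at the origin on the work surface. World frame = base frame: x ahead of the robot, y to its left, z up, the work surface at z = 0. Lengths are in m, angles in rad, forces in N, time in s.
With the tool pointing down it reaches from about 0.375 to 0.825 m from the base axis. Payload 5.5 kg.
Tool frame: the origin (TCP) lies on the centre line of the jaws, within the pads' length; the fingertips stand 14 mm ahead of it and the grasp point (between the pads) lies 5 mm behind it; x points along the fingers, z is the direction in which the jaws open and shut, and the axes are right-handed (so a half turn about x gives the same grasp; the last joint's range is limited). The gripper opens to 85 mm and grips with 20 to 120 N. Pads are 22 mm wide; open, the fingers measure 114 mm over their backs; the gripper's body (76 mm by 85 mm) begins 54 mm behind the grasp point. The pads swing forward as they close: fully open they stand 13 mm farther back than shut.
Start: joints at [1.276, 0.314, -0.047, 1.21, 0, 1.571], TCP at [0.174, 0.574, 0.245] pointing down, gripper open.
Joint ranges: [-2.67, 2.67], [-0.69, 1.73], [-1.03, 1.25], [-2.08, 2.16], [-1.42, 1.45], [-3.14, 3.14]. Speed limits (rad/s): [2.39, 2.39, 3.01, 3.14, 3.14, 3.14].

## Interface

Orientations are given as a unit quaternion [w, x, y, z].
In Python, from bench import manip, kin, readout, imaging gives the robot as it stands. The module is installed in compiled form; this text tells all that it offers. Calls block until the motion is done:
- manip.goto(position, orientation): joint-space move of the TCP to a pose.
- manip.move_straight(position, rate=0.15, orientation=None, contact_N=None): straight line of the TCP; orientation=None keeps the orientation; rate is the mean speed in m/s. With contact_N (N) it stops when the force on the tool has changed by that much, and returns True; else False.
- manip.move_j(angles): joint-space move.
- manip.set_gripper(opening): finger opening in m; the grip force is fixed at half the most; returns when the fingers have stopped.
- manip.pause(seconds).
- kin.solve_ik(position, orientation): joint angles nearest the present ones, or None.
- readout.sense(): the state.
- imaging.capture(name): name is "side" or "top"; returns a dict with "pixels" (400x640x3 uint8, red, green, blue), "K" (3x3 intrinsics, pixels), "dist_coeffs" ([k1, k2, p1, p2, k3] as OpenCV has them; the pictures are not rectified), "T" (4x4, takes a point from camera to world coordinates). Camera axes: x right, y up, looking along -z (the intrinsics and any distortion apply to the point x, -y, -z); pixel columns grow to the right and rows downward; lengths in m; the calibration is good to about 2 mm. A picture is of the moment at which its call begins. There is no depth.
A pose or a line that the arm cannot do raises manip.PlanningError and nothing moves.
- manip.sign_off(): hands the job in, once; it reports no verdict.
The state is a dict: "time_s": time; "qpos": joint angles; "qvel": joint speeds; "tau": joint torques, N m; "tool_pos": TCP position; "orientation": TCP orientation; "ft_force": force on the tool from outside, world axes, zero at the start; "ft_torque": the same for the moment, N m; "gripper_width": finger opening in m.
Only numpy, scipy, OpenCV 4.12 (cv2) and the standard library are available. Lean on these libraries where they do the work, as an engineer would, in place of code of your own. Each camera call takes 0.05 s, during which the arm holds its last target. There are 200 camera calls.

## Working session

There is one attempt and no reset: what is moved stays moved. The work goes in short steps, each a Python script; the robot and the scene stay as the last script left them, time stands still between calls to the robot, and variables do not carry over. Pictures are saved under pics/ and viewed, about 12 in all and at most 16, crops included, and the job is handed in when it is done.

```bash
mkdir -p pics
cat > h.py <<'E'
import numpy as np, cv2
from bench import manip, kin, readout, imaging
def cap(n):
    c=imaging.capture(n); return c
def save(c,f,crop=None,s=1):
    p=c["pixels"][:,:,::-1]
    if crop: p=p[crop[1]:crop[3],crop[0]:crop[2]]
    cv2.imwrite(f,cv2.resize(p,None,fx=s,fy=s,interpolation=cv2.INTER_CUBIC))
def proj(c,P):
    P=np.atleast_2d(np.array(P,float)); T=np.linalg.inv(c["T"]); q=P@T[:3,:3].T+T[:3,3]
    q=q*[1,-1,-1]
    return cv2.projectPoints(q,np.zeros(3),np.zeros(3),np.array(c["K"]),np.array(c["dist_coeffs"]))[0][:,0]
def ray(c,uv,z):
    uv=np.array(uv,float).reshape(-1,1,2)
    n=cv2.undistortPoints(uv,np.array(c["K"]),np.array(c["dist_coeffs"]))[:,0]
    d=np.c_[n[:,0],-n[:,1],-np.ones(len(n))]@c["T"][:3,:3].T; o=c["T"][:3,3]
    return o+d*((z-o[2])/d[:,2])[:,None]
E
python3 - <<'E'
from h import *
import numpy as np
np.set_printoptions(precision=4,suppress=True)
for n in("top","side"):
    c=cap(n); save(c,f"pics/{n}0.png",None,1.25); print(n,c["T"],c["K"],c["dist_coeffs"])
s=readout.sense();print(s)
E
```

```text
top [[-0.0223  0.9863 -0.1632  0.4081]
 [-0.9997 -0.0213  0.0074  0.0197]
 [ 0.0038  0.1633  0.9866  0.9682]
 [ 0.      0.      0.      1.    ]] [[397.967    0.     317.4826]
 [  0.     397.967  200.4485]
 [  0.       0.       1.    ]] [-0.059  0.     0.     0.     0.   ]
side [[ 0.8314  0.3296 -0.4474  0.0377]
 [-0.5554  0.4684 -0.6871 -0.8251]
 [-0.0169  0.8197  0.5725  0.7848]
 [ 0.      0.      0.      1.    ]] [[428.1057   0.     316.2385]
 [  0.     428.1057 206.6012]
 [  0.       0.       1.    ]] [-0.04  0.    0.    0.    0.  ]
{'time_s': 0.1, 'qpos': array([ 1.276 ,  0.3141, -0.048 ,  1.2102, -0.    ,  1.5708]), 'qvel': array([-0.0007, -0.0007,  0.0027,  0.0002, -0.0008, -0.0012]), 'tau': array([ -0.0002, -54.0766,  34.0542,   0.0112,   0.    ,  -0.    ]), 'tool_pos': array([0.1742, 0.5736, 0.2445]), 'orientation': array([ 0.5676, -0.4215,  0.5684,  0.4208]), 'ft_force': array([-0.3424, -0.008 , -0.2145]), 'ft_torque': array([-0.0094,  0.0643,  0.0002]), 'gripper_width': 0.08553706650108052}
```

View pics/top0.png

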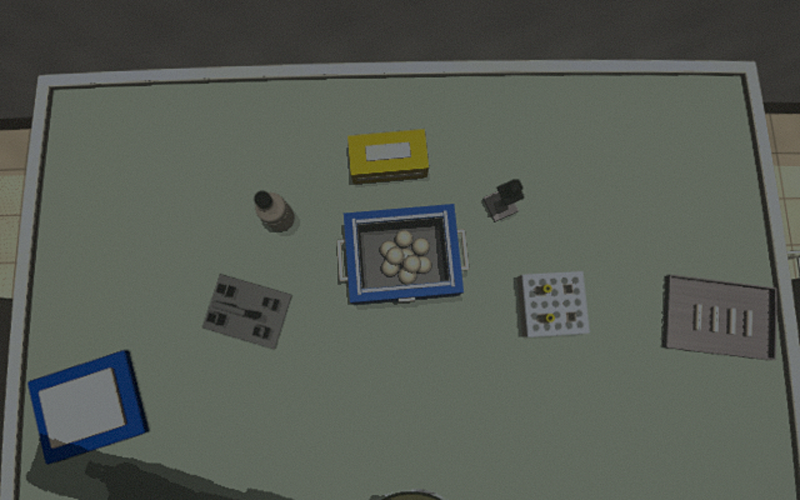

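View pics/side0.png

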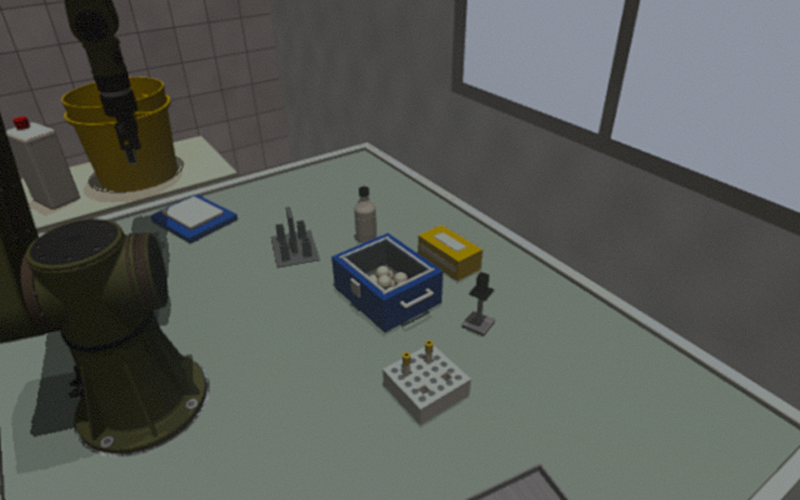

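Top view: box near (403,254), carrier (248,311), tamper foot (502,207), rack (556,304) holding two tubes, with caps at (547,288) and (550,318), and the two right-hand holes empty. The side view agrees. I'll zoom in for measurement.

Run:
```python
from h import *
c=cap("top")
p=c["pixels"][:,:,::-1].astype(float)/255; p=(np.clip(p**0.6,0,1)*255).astype(np.uint8)
def cr(x,y,w,h,s=4):
    q=cv2.resize(p[y:y+h,x:x+w],None,fx=s,fy=s,interpolation=cv2.INTER_CUBIC)
    for i in range(0,w,10):
        cv2.line(q,(i*s,0),(i*s,4 if (x+i)%50 else 12),(0,0,255),1)
        if (x+i)%20==0: cv2.putText(q,str(x+i),(i*s,14),0,.35,(0,0,255))
    for i in range(0,h,10):
        cv2.line(q,(0,i*s),(5,i*s),(0,0,255),1)
        if (y+i)%20==0:cv2.putText(q,str(y+i),(6,i*s+4),0,.35,(0,0,255))
    return q
a=cr(155,210,100,75); b=cr(380,140,100,75); d=cr(405,205,100,75); e=cr(265,155,100,75+20)[:300]
cv2.imwrite("pics/m1.png",np.vstack([np.hstack([a,b]),np.hstack([e,d])]))
```

```text
(no output)
```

View pics/m1.png

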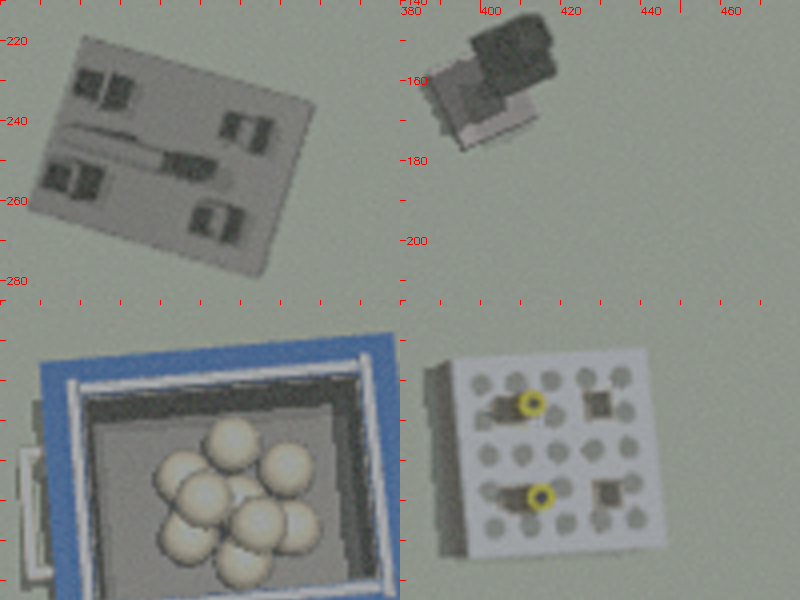

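Montage: carrier corners, the tamper foot, the rack with its two caps and the box rim are all clear, and 9 or so pebbles are visible. Now I'll fit poses and check them with a wireframe overlay.

```bash
cat >> h.py <<'E'
from scipy.optimize import least_squares
def Rz(a): return np.array([[np.cos(a),-np.sin(a),0],[np.sin(a),np.cos(a),0],[0,0,1]])
def w(pose,P): return np.atleast_2d(P)@Rz(pose[2]).T+[pose[0],pose[1],0]
def fit(obs,x0):
    # obs: list of (cam, model pts, pixels)
    f=lambda p: np.concatenate([(proj(c,w(p,M))-np.array(U)).ravel() for c,M,U in obs])
    r=least_squares(f,x0); return r.x, np.sqrt(np.mean(r.fun**2))
def rect(a,b,z): return np.array([[a/2,b/2,z],[a/2,-b/2,z],[-a/2,-b/2,z],[-a/2,b/2,z]])
def draw(img,c,pose,polys,s,off=(0,0),col=(0,0,255)):
    for P in polys:
        q=((proj(c,w(pose,P))-off+.5)*s-.5); cv2.polylines(img,[np.round(q*8).astype(np.int32)],True,col,1,cv2.LINE_AA,3)
E
python3 - <<'E'
from h import *
np.set_printoptions(precision=4,suppress=True)
c=cap("top"); s=cap("side")
px=lambda L,ox,oy:[((u+.5)/4-.5+ox,(v+.5)/4-.5+oy) for u,v in L]
# order: (+x,+y)=TL, (+x,-y)=TR, BR, BL
car,e=fit([(c,rect(.11,.15,.005),px([(83,36),(316,104),(262,278),(28,209)],155,210))],[.4,.2,0]);print("car",car,e)
rk,e=fit([(c,rect(.116,.116,.045),px([(53,60),(245,48),(266,245),(68,257)],405,205))],[.4,-.2,0]);print("rack",rk,e)
tm,e=fit([(c,rect(.054,.054,.010)[[3,2,1]],px([(28,78),(62,150),(138,116)],380,140))],[.5,-.15,0.4]);print("tamp",tm,e)
bx,e=fit([(c,rect(.162,.202,.09),[(275.2,170.5),(363.5,163),(370.4,235),(278.4,242)])],[.5,0,0]);print("box",bx,e)
print("caps",ray(c,px([(132,103),(141,197)],405,205),.089))
print("rack holes",w(rk,[[.026,.026,.045],[-.026,.026,.045]]))
print("grip top", ray(c,px([(116,35)],380,140),.135))
sl=[rect(.021,.021,.05)+[i*.028,j*.045,0] for i in(1,-1) for j in(1,-1)]
polys=[(car,[rect(.11,.15,.005),rect(.012,.06,.113)]+sl),(rk,[rect(.116,.116,.045),rect(.116,.116,0)]+[rect(.013,.013,.045)+[i*.026,j*.026,0] for i in(1,-1) for j in(1,-1)]),(tm,[rect(.054,.054,.01),rect(.04,.04,.095),rect(.022,.022,.135)]),(bx,[rect(.162,.202,.09),rect(.118,.158,.09),rect(.118,.158,.02),rect(.162,.202,0)])]
ims=[]
for cam,rois in((c,[(155,205,),(380,140),(405,205),(270,155)]),(s,[(210,160),(355,205),(300,265),(262,180)])):
    p=cam["pixels"][:,:,::-1].astype(float)/255; p=(np.clip(p**.6,0,1)*255).astype(np.uint8)
    for k,(x,y) in enumerate(rois):
        if cam is c and k<0: continue
        q=cv2.resize(p[y:y+95,x:x+105],None,fx=1.9*2,fy=1.9*2,interpolation=cv2.INTER_CUBIC)[:, :]
        draw(q,cam,polys[k][0],polys[k][1],3.8,(x,y)); ims.append(cv2.resize(q,(399,361)))
cv2.imwrite("pics/ov_top.png",np.vstack([np.hstack(ims[0:2]),np.hstack(ims[2:4])])[:600*2])
cv2.imwrite("pics/ov_top.png",cv2.resize(cv2.imread("pics/ov_top.png"),None,fx=.83,fy=.83,interpolation=cv2.INTER_AREA))
cv2.imwrite("pics/ov_side.png",cv2.resize(np.vstack([np.hstack(ims[4:6]),np.hstack(ims[6:8])]),None,fx=.83,fy=.83,interpolation=cv2.INTER_AREA))
E
```

```text
car [ 0.4557  0.3051 -0.2937] 0.2834921941058592
rack [ 0.4551 -0.2801  0.0282] 0.29764679310554837
tamp [ 0.655  -0.1954 -1.164 ] 0.5889241349949924
box [0.5494 0.0033 0.0538] 0.4162029495196002
caps [[ 0.4802 -0.2528  0.089 ]
 [ 0.4281 -0.2543  0.089 ]]
rack holes [[ 0.4803 -0.2534  0.045 ]
 [ 0.4283 -0.2549  0.045 ]]
grip top [[ 0.6566 -0.1877  0.135 ]]
```

View pics/ov_top.png

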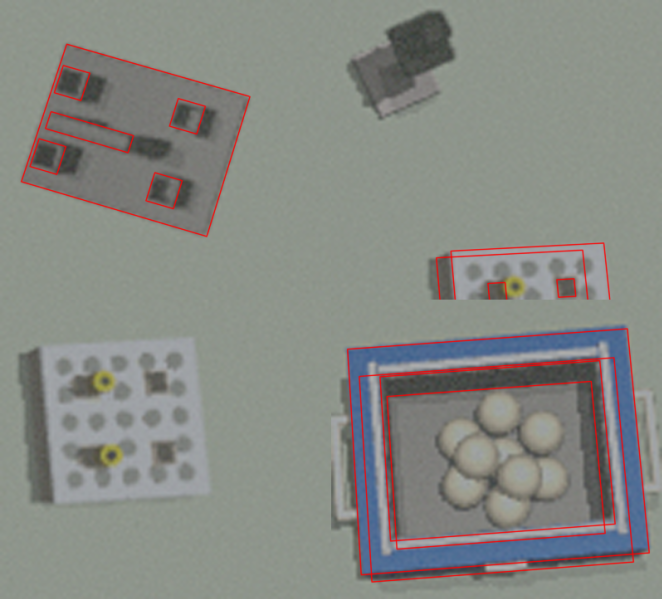

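View pics/ov_side.png

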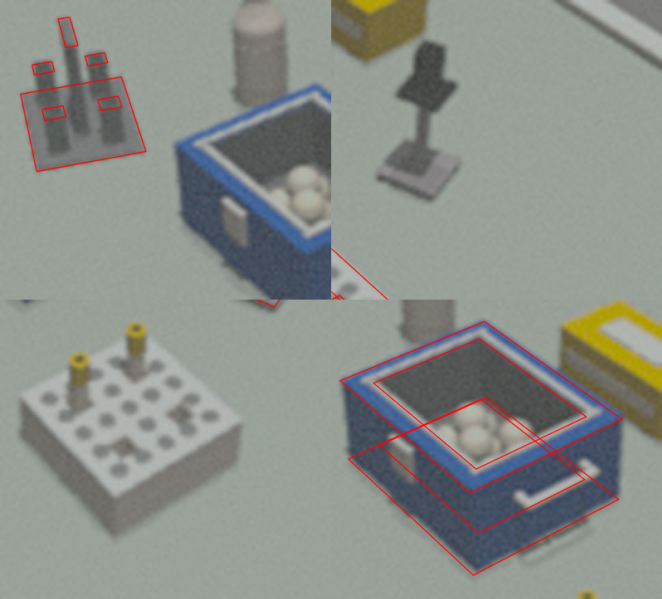

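Box and carrier outlines agree in both views (corners within about 1 px). The tamper and rack outlines were drawn in the wrong tiles. Next: refit the tamper using both cameras and overlay it.

Run:
```python
from h import *
np.set_printoptions(precision=4,suppress=True)
c=cap("top"); s=cap("side")
px=lambda L,ox,oy:[((u+.5)/4-.5+ox,(v+.5)/4-.5+oy) for u,v in L]
ps=lambda L:[((u-331)/3.154+355,v/3.154+205) for u,v in L]
# try assignments: rect corner order cyc TL,TR,BR,BL in image for small yaw
F=rect(.054,.054,.010);G=rect(.04,.04,.095)
best=None
for y0 in(.4,):
    tm,e=fit([(c,F[[3,2,1]][:, :],px([(62,150),(138,116),(138,116)],380,140)[:0] or px([(62,150),(138,116)],380,140)+[]) if 0 else (c,F[[0,3,2]],px([(28,78),(62,150),(138,116)],380,140)),
              (c,G[[3,2]],px([(88,98),(156,72)],380,140)),
              (s,F[[0,3,2]],ps([(377,175),(420,190),(461,163)])) if 0 else (s,rect(.022,.022,.135).mean(0)[None],ps([(430,43)]))],[.65,-.19,.4])
print("tamp",tm,e)
ims=[]
rk=[.4551,-.2801,.0282]
R=[rect(.116,.116,.045)]+[rect(.013,.013,.045)+[i*.026,j*.026,0] for i in(1,-1) for j in(1,-1)]
for cam,rois in((c,[(380,140),(405,205)]),(s,[(355,205),(300,265)])):
    p=cam["pixels"][:,:,::-1].astype(float)/255; p=(np.clip(p**.6,0,1)*255).astype(np.uint8)
    for k,(x,y) in enumerate(rois):
        q=cv2.resize(p[y:y+75,x:x+100],None,fx=4,fy=4,interpolation=cv2.INTER_CUBIC)
        draw(q,cam,[tm,rk][k],[[F,G,rect(.022,.022,.135),rect(.054,.054,0)],R][k],4,(x,y)); ims.append(q)
cv2.imwrite("pics/ov2.png",np.vstack([np.hstack(ims[:2]),np.hstack(ims[2:])]))
```

```text
tamp [ 0.6567 -0.1939  0.3931] 0.9192782547063139
```

View pics/ov2.png

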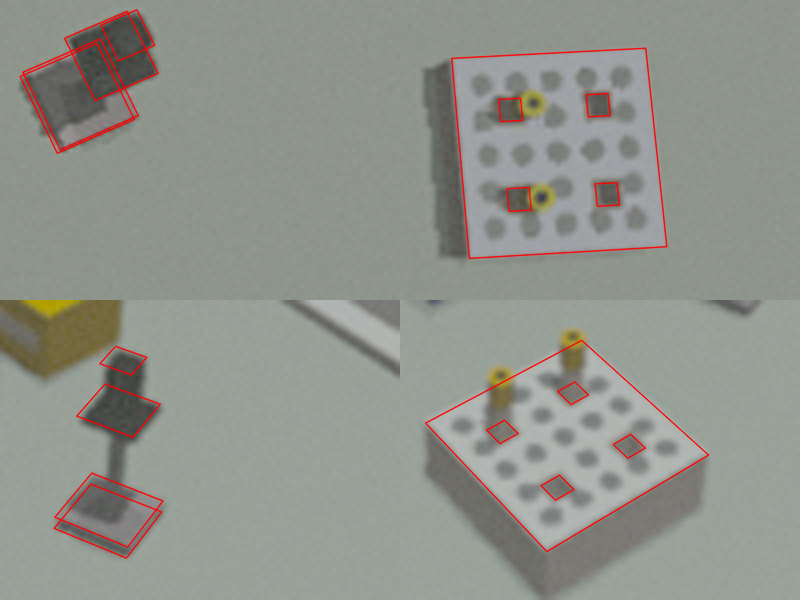

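The tamper fit overlays well in both views, and so do the rack holes. Now to grasp the tamper.

```bash
cat >> h.py <<'E'
from scipy.spatial.transform import Rotation
TM=[.6567,-.1939,.3931]; BX=[.5494,.0033,.0538]; CAR=[.4557,.3051,-.2937]; RK=[.4551,-.2801,.0282]
def ori(a):
    z=np.array([np.cos(a),np.sin(a),0]);x=np.array([0,0,-1.]);y=np.cross(z,x)
    q=Rotation.from_matrix(np.c_[x,y,z]).as_quat(); return q[[3,0,1,2]]
def st():
    s=readout.sense(); return s["time_s"],s["tool_pos"],s["ft_force"],s["gripper_width"]
def boxp(u,v,z): return w(BX,[u,v,0])[0]+[0,0,z]
E
python3 - <<'E'
from h import *
np.set_printoptions(precision=4,suppress=True)
q0=readout.sense()["qpos"]
for k in range(-2,3):
    a=TM[2]+k*np.pi/2; b=BX[2]+k*np.pi/2
    print(k,kin.solve_ik([TM[0],TM[1],.112],ori(a)),kin.solve_ik(boxp(0,0,.16),ori(b)),kin.solve_ik([CAR[0],CAR[1],.11],ori(CAR[2]+k*np.pi/2)),kin.solve_ik([RK[0],RK[1],.08],ori(RK[2]+k*np.pi/2)),kin.solve_ik(boxp(-.03,-.05,.15),ori(b)) is not None)
E
```

```text
-2 [-0.2871  0.5445 -0.0106  1.0157  0.     -2.251 ] [ 0.006   0.2687 -0.3075  0.9946  0.     -1.6186] [ 0.59    0.3102 -0.3755  0.8852  0.     -0.6871] [-0.5517  0.3177 -0.4436  0.8095  0.     -2.1507] True
-1 [-0.2871  0.5445 -0.0106  1.0157  0.      2.4614] [ 0.006   0.2687 -0.3075  0.9946  0.      3.0938] [ 0.59    0.3102 -0.3755  0.8852  0.     -2.2579] [-0.5517  0.3177 -0.4436  0.8095  0.      2.5617] True
0 [-0.2871  0.5445 -0.0106  1.0157  0.      0.8906] [ 0.006   0.2687 -0.3075  0.9946  0.      1.523 ] [ 0.59    0.3102 -0.3755  0.8852  0.      2.4545] [-0.5517  0.3177 -0.4436  0.8095  0.      0.9909] True
1 [-0.2871  0.5445 -0.0106  1.0157  0.     -0.6802] [ 0.006   0.2687 -0.3075  0.9946  0.     -0.0478] [ 0.59    0.3102 -0.3755  0.8852  0.      0.8837] [-0.5517  0.3177 -0.4436  0.8095  0.     -0.5799] True
2 [-0.2871  0.5445 -0.0106  1.0157  0.     -2.251 ] [ 0.006   0.2687 -0.3075  0.9946  0.     -1.6186] [ 0.59    0.3102 -0.3755  0.8852  0.     -0.6871] [-0.5517  0.3177 -0.4436  0.8095  0.     -2.1507] True
```

Run:
```python
from h import *
np.set_printoptions(precision=4,suppress=True)
x,y,a=TM
manip.goto([x,y,.22],ori(a)); manip.move_straight([x,y,.113],rate=.1)
manip.set_gripper(0); print(st())
f0=st()[2]
manip.move_straight([x,y,.25],rate=.12); print(st(), readout.sense()["ft_torque"])
c=cap("side"); 
manip.goto(boxp(0,0,.27),ori(BX[2])); print(st())
p=[ (np.clip((k["pixels"][:,:,::-1]/255.)**.6,0,1)*255).astype(np.uint8) for k in (c,cap("top"),cap("side"))]
cr=lambda p,x,y:cv2.resize(p[y:y+150,x:x+130],None,fx=2,fy=2,interpolation=cv2.INTER_CUBIC)
cv2.imwrite("pics/g1.png",np.hstack([cr(p[0],330,140),cr(p[1],260,120),cr(p[2],250,120)]))
```

```text
(5.3417, array([ 0.6567, -0.194 ,  0.1133]), array([-0.8199,  0.6129,  1.9265]), 0.02140391061597965)
(6.6333, array([ 0.6562, -0.1937,  0.2489]), array([-0.3156, -0.4179, -3.0953]), 0.021280954798594598) [ 0.0036  0.0593 -0.0264]
(7.5833, array([0.55  , 0.0028, 0.27  ]), array([ 0.2225,  0.2888, -3.2596]), 0.0214455033273678)
```

View pics/g1.png

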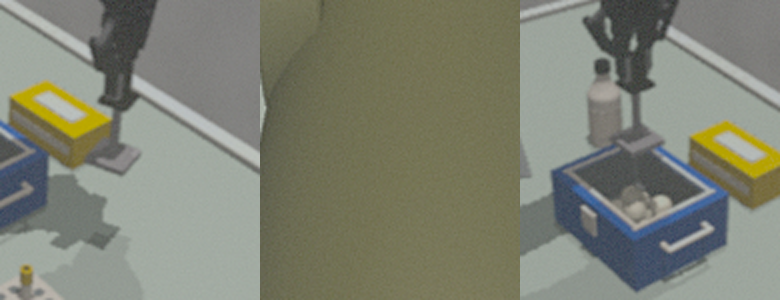

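The tamper is held square and upright over the box, which the side panel shows. Now a force-guided tamp with sideways working.

```bash
cat >> h.py <<'E'
D=.1133; F0=-3.2; TARGET=.048
U,V=.029,.049
def fz(): return readout.sense()["ft_force"][2]-F0
def footz(): return readout.sense()["tool_pos"][2]-D
def tamp(u,v,iters=8,A=.005,F=14,zhi=.10,press=None):
    """press at (u,v) in box frame, working sideways; returns foot height history"""
    clip=lambda a,b:(np.clip(a,-U-.001,U+.001),np.clip(b,-V-.001,V+.001))
    p=readout.sense()["tool_pos"]
    manip.move_straight(boxp(u,v,zhi+D),rate=.15)
    hit=manip.move_straight(boxp(u,v,TARGET-.003+D),rate=.06,contact_N=8)
    hist=[round(1e3*footz(),1)]; z=readout.sense()["tool_pos"][2]
    for i in range(iters):
        if footz()<TARGET+.0015 and fz()>5: break
        du,dv=A*np.cos(i*2.4),A*np.sin(i*2.4)
        f=fz()
        z+= -.003 if f<.4*F else -.0015 if f<F else (.001 if f>1.6*F else 0)
        z=max(z,TARGET+D-.004)
        a,b=clip(u+du,v+dv); manip.move_straight(boxp(a,b,z),rate=.04)
        hist.append((round(1e3*footz(),1),round(fz())))
    return hist
E
python3 - <<'E'
from h import *
np.set_printoptions(precision=4,suppress=True)
print(st()[0]); print(tamp(0,0,14)); print(st()); 
manip.move_straight(boxp(0,0,.12+D)); print(st())
E
```

```text
7.6833
[np.float64(69.9), (np.float64(70.2), 23), (np.float64(70.8), 9), (np.float64(69.9), 21), (np.float64(69.8), 24), (np.float64(70.7), 12), (np.float64(70.0), 29), (np.float64(70.3), 17), (np.float64(70.3), 17), (np.float64(69.8), 23), (np.float64(70.9), 9), (np.float64(70.0), 23), (np.float64(70.2), 16), (np.float64(70.6), 13), (np.float64(69.9), 30)]
(14.0583, array([0.5535, 0.0027, 0.1832]), array([-8.7079,  0.5701, 26.9568]), 0.02158969557835745)
(14.5583, array([0.5489, 0.0034, 0.232 ]), array([-0.3757, -0.1851, -3.4376]), 0.02116538904960741)
```

Run:
```python
from h import *
np.set_printoptions(precision=4,suppress=True)
c=cap("top") 
for uv in((315.6,204),(329.1,210.6)):
    P=ray(c,[uv],.062)[0]; d=P-[BX[0],BX[1],0]; print(Rz(BX[2]).T@d)
f=lambda h:[tuple(map(float,np.atleast_1d(k))) for k in h]
for u,v in((0,.02),(0,-.02)):
    print(f(tamp(u,v,12,A=.009,F=22)),st()[0])
manip.move_straight(boxp(0,0,.12+D))
```

```text
[0.0011 0.0141 0.062 ]
[-0.0165 -0.0157  0.062 ]
[(69.8,), (71.1, 27.0), (70.6, 12.0), (70.1, 26.0), (69.3, 30.0), (69.9, 16.0), (71.0, 39.0), (69.0, 20.0), (68.6, 25.0), (68.9, 38.0), (68.8, 13.0), (69.4, 35.0), (67.7, 26.0)] 22.1917
[(67.7,), (68.1, 33.0), (68.5, 19.0), (66.5, 28.0), (66.3, 27.0), (67.0, 19.0), (62.3, 5.0), (58.5, 1.0), (55.6, 0.0), (52.5, 0.0), (49.7, -1.0), (46.5, 1.0), (47.1, 15.0)] 30.0417
```

Run:
```python
from h import *
f=lambda h:[tuple(map(float,np.atleast_1d(k))) for k in h]
for u,v in((0,.025),(.02,0.01),(-.02,.015)):
    print(u,v,f(tamp(u,v,12,A=.008,F=22)),st()[0])
manip.move_straight(boxp(0,0,.14+D))
manip.goto(boxp(0.0,-.2,.14+D),ori(BX[2])); print(st()[0])
p=[(np.clip((cap(n)["pixels"][:,:,::-1]/255.)**.6,0,1)*255).astype(np.uint8) for n in ("top","side")]
cv2.imwrite("pics/b1.png",np.hstack([cv2.resize(p[0][155:255,265:380],None,fx=4,fy=4),cv2.resize(p[1][180:280,260:360],None,fx=4,fy=4)])[:, :])
```

```text
0 0.025 [(68.4,), (67.3, 21.0), (65.8, 11.0), (64.3, 18.0), (59.9, 1.0), (58.0, 1.0), (54.6, 1.0), (51.9, 0.0), (48.7, 1.0), (46.6, 9.0)] 36.2833
0.02 0.01 [(46.0,)] 37.6833
-0.02 0.015 [(45.8,)] 39.1417
40.7667
```

View pics/b1.png

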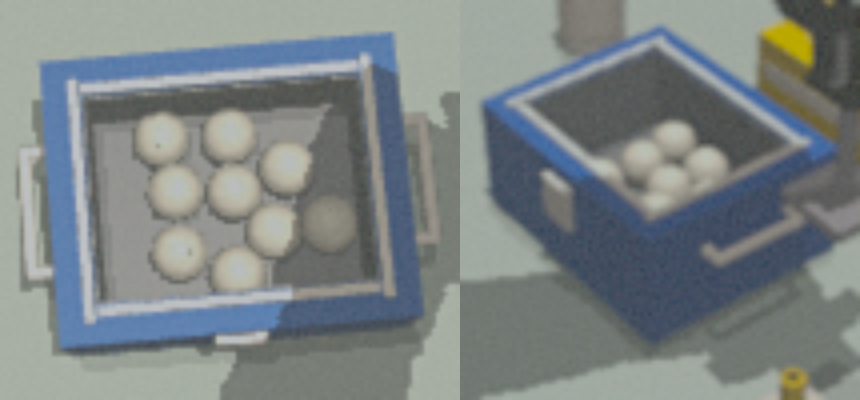

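The picture shows nine pebbles, all in a single layer and spread out; nothing lies on top of another. Next I'll press across the whole grid to verify levelness, then a firm final press.

```bash
sed -i 's/^D=.1133/D=.1113/' h.py
python3 - <<'E'
from h import *
manip.move_straight(boxp(0,-.2,.14+D),rate=.2)
for u,v in((-.029,-.049),(.029,-.049),(.029,0),(-.029,0),(-.029,.049),(.029,.049),(0,0)):
    last=(u,v)==(0,0)
    manip.move_straight(boxp(u,v,(.09 if v!=-.049 or u>0 else .14)+D),rate=.2)
    manip.move_straight(boxp(u,v,.06+D),rate=.15)
    h=manip.move_straight(boxp(u,v,.044+D),rate=.04,contact_N=28 if last else 15)
    if last: manip.pause(.6)
    print(u,v,h,round(1e3*footz(),1),round(fz(),1),round(st()[0],1))
manip.move_straight(boxp(0,0,.14+D),rate=.15)
manip.goto(boxp(0.0,-.2,.14+D),ori(BX[2])); print(st()[0])
p=[(np.clip((cap(n)["pixels"][:,:,::-1]/255.)**.6,0,1)*255).astype(np.uint8) for n in ("top","side")]
cv2.imwrite("pics/b2.png",np.hstack([cv2.resize(p[0][155:255,265:365],None,fx=4,fy=4),cv2.resize(p[0][205:305,145:245],None,fx=4,fy=4)])[:, :])
E
```

```text
-0.029 -0.049 True 47.6 9.9 43.1
0.029 -0.049 True 47.1 9.7 44.4
0.029 0 True 47.5 10.8 45.6
-0.029 0 True 47.9 11.4 46.8
-0.029 0.049 True 47.7 9.4 48.0
0.029 0.049 True 47.8 9.3 49.2
0 0 True 47.7 11.8 51.1
52.6917
```

View pics/b2.png

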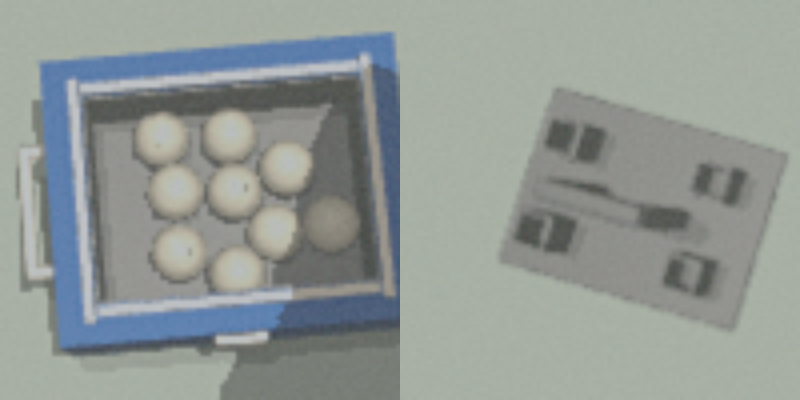

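The bed is level (presses at six grid spots plus the centre read 47.1–47.9 mm). The carrier has been knocked: its corners shifted about 8 px in both directions. I'll hold one firm press at the centre, stand the tamper back, then re-measure the carrier.

Run:
```python
from h import *
np.set_printoptions(precision=4,suppress=True)
manip.goto(boxp(0,0,.10+D),ori(BX[2]))
manip.move_straight(boxp(0,0,.055+D),rate=.15)
manip.move_straight(boxp(0,0,.044+D),rate=.04,contact_N=12)
z=readout.sense()["tool_pos"][2]
for i in range(8):
    if fz()>25: break
    z-=.0006; manip.move_straight(boxp(0,0,z),rate=.02)
manip.pause(1.0); print("press",fz(),footz())
manip.move_straight(boxp(0,0,.14+D),rate=.12)
x,y,a=TM
manip.goto([x,y,.08+D],ori(a)); 
manip.move_straight([x,y,.01+D],rate=.15)
h=manip.move_straight([x,y,-.004+D],rate=.03,contact_N=4); print("stand",h,st(),footz())
manip.set_gripper(.06); manip.pause(.2); print(st())
manip.move_straight([x,y,.22],rate=.15)
manip.goto([RK[0],RK[1],.22],ori(RK[2])); print(st()[0])
t=cap("top"); s=cap("side")
p=[(np.clip((k["pixels"][:,:,::-1]/255.)**.6,0,1)*255).astype(np.uint8) for k in (t,s)]
up=lambda q:cv2.resize(q,None,fx=4,fy=4,interpolation=cv2.INTER_CUBIC)
px=[(184.5,227),(242,243.75),(228.75,287.5),(170,270.5)]
car,e=fit([(t,rect(.11,.15,.005),np.array(px)-.4)],[.4,.2,-.3]);print("car",car,e)
sl=[rect(.017,.017,.05)+[i*.028,j*.045,0] for i in(1,-1) for j in(1,-1)]
P=[rect(.11,.15,.005),rect(.012,.06,.113)]+sl
a=up(p[0][212:300,155:255]); draw(a,t,car,P,4,(155,212))
u0=int(proj(s,[car[0],car[1],.05])[0,0])-50; v0=int(proj(s,[car[0],car[1],.05])[0,1])-44
b=up(p[1][v0:v0+88,u0:u0+100]); draw(b,s,car,P,4,(u0,v0))
e=up(p[1][200:260,345:395]); 
g=np.zeros((240,800,3),np.uint8); g[:,:200]=e; g[:,220:420]=up(p[0][135:195,375:425])
cv2.imwrite("pics/c1.png",np.vstack([np.hstack([a,b]),g]))
```

```text
press 25.78586725968284 0.04753110483362165
stand True (59.7667, array([ 0.6574, -0.1941,  0.1113]), array([-1.1341,  0.6377,  4.774 ]), 0.021396052228802594) -4.4465588906153486e-05
(60.425, array([ 0.6562, -0.1936,  0.1095]), array([-0.9197,  0.2312, -0.4332]), 0.059910299854752116)
62.1917
car [ 0.4362  0.2846 -0.2943] 0.34953622249044114
```

View pics/c1.png

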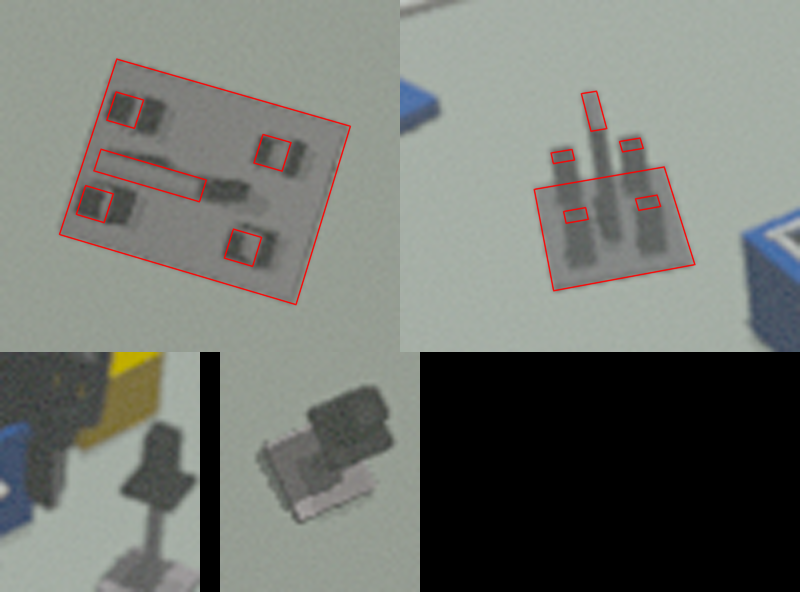

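The tamper stands upright and free, and the held press read 25.8 N. The carrier outline and sleeves match at the new pose (0.436, 0.285, −0.294). Now the tubes.

```bash
sed -i 's/CAR=\[.4557,.3051,-.2937\]/CAR=[.4362,.2846,-.2943]/' h.py
cat >> h.py <<'E'
def slv(i,j,z): return w(CAR,[i*.028,j*.045,0])[0]+[0,0,z]
def tube(x,y,i,j):
    q=ori(CAR[2]+np.pi/2)
    manip.set_gripper(.045)
    manip.goto([x,y,.16],q); manip.move_straight([x,y,.076],rate=.1)
    manip.set_gripper(0); print("grip",st()[3])
    manip.move_straight([x,y,.19],rate=.15)
    manip.goto(slv(i,j,.19),q); manip.move_straight(slv(i,j,.13),rate=.15)
    h=manip.move_straight(slv(i,j,.070),rate=.05,contact_N=4); s=st(); print("home?",h,s[1],slv(i,j,0),s[2],s[3],s[0])
    return s[1][2]
E
python3 - <<'E'
from h import *
np.set_printoptions(precision=4,suppress=True)
print(tube(.4802,-.2531,1,-1))
E
```

```text
grip 0.013702619586864367
home? True [0.4502 0.2339 0.0725] [0.4499 0.2334 0.    ] [0.3813 0.3862 4.6128] 0.014361302764368008 69.3583
0.07250487103528311
```

Run:
```python
from h import *
np.set_printoptions(precision=4,suppress=True)
manip.set_gripper(.035); manip.move_straight(slv(1,-1,.19),rate=.12)
z=tube(.4282,-.2546,-1,1)
if z<.076:
    manip.set_gripper(.035); manip.move_straight(slv(-1,1,.19),rate=.12)
    manip.goto([.45,.05,.25],ori(CAR[2])); print(st()[0])
t=cap("top"); s=cap("side")
p=[(np.clip((k["pixels"][:,:,::-1]/255.)**.6,0,1)*255).astype(np.uint8) for k in (t,s)]
up=lambda q:cv2.resize(q,None,fx=4,fy=4,interpolation=cv2.INTER_CUBIC)
sl=[rect(.017,.017,.05)+[i*.028,j*.045,0] for i in(1,-1) for j in(1,-1)]
P=[rect(.11,.15,.005),rect(.012,.06,.113)]+sl+[rect(.016,.016,.085)+[.028*k,-.045*k,0] for k in(1,-1)]
a=up(p[0][212:300,155:255]); draw(a,t,CAR,P,4,(155,212))
u0=int(proj(s,[CAR[0],CAR[1],.05])[0,0])-50; v0=int(proj(s,[CAR[0],CAR[1],.05])[0,1])-44
b=up(p[1][v0:v0+88,u0:u0+100]); draw(b,s,CAR,P,4,(u0,v0))
cv2.imwrite("pics/t1.png",np.vstack([np.hstack([a,b])]))
```

```text
grip 0.013950278673983458
home? True [0.4228 0.3365 0.0725] [0.4225 0.3358 0.    ] [-0.0662  0.0758  3.1481] 0.014079890597844594 78.8833
81.4667
```

View pics/t1.png

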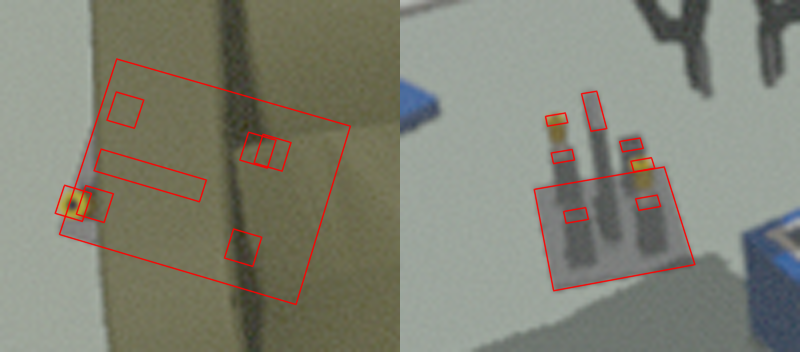

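Both caps sit at the predicted home height and place in the side view (yellow at (556,125) and (643,170) on the outlines), and the carrier has not moved. Now lift the carrier over the box and check its alignment before lowering.

Run:
```python
from h import *
np.set_printoptions(precision=4,suppress=True)
x,y,a=CAR
manip.set_gripper(.05)
manip.goto([x,y,.19],ori(a)); manip.move_straight([x,y,.101],rate=.1)
manip.set_gripper(0); print(st())
manip.move_straight([x,y,.12],rate=.05); print(st(),readout.sense()["ft_torque"])
manip.move_straight([x,y,.30],rate=.12)
manip.goto(boxp(0,0,.30),ori(BX[2])); manip.move_straight(boxp(0,0,.215),rate=.1); manip.pause(.3); print(st())
t=cap("top"); s=cap("side")
p=(np.clip((s["pixels"][:,:,::-1]/255.)**.6,0,1)*255).astype(np.uint8)
q=cv2.resize(p[120:270,245:365],None,fx=4,fy=4,interpolation=cv2.INTER_CUBIC)
zz=readout.sense()["tool_pos"][2]-.101
draw(q,s,BX,[rect(.11,.15,zz),rect(.11,.15,zz+.005)],4,(245,120))
draw(q,s,BX,[rect(.118,.158,.09)],4,(245,120),(0,255,0))
cv2.imwrite("pics/l1.png",q)
```

```text
(84.3, array([0.4367, 0.2848, 0.1016]), array([-0.4723, -0.5992,  4.6368]), 0.010853405064062788)
(84.8333, array([0.4363, 0.2847, 0.1201]), array([ 0.5097, -0.1557, -2.4788]), 0.010988780262126394) [-0.0143  0.0112  0.0365]
(88.9417, array([0.5497, 0.0033, 0.2154]), array([-0.1639, -0.4031, -3.3958]), 0.010621287943720142)
```

View pics/l1.png

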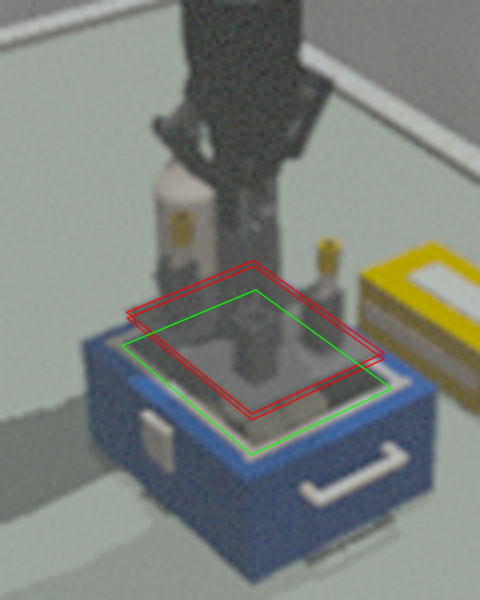

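The carrier hangs level, and its base outline coincides with the predicted one within about 1 px, inside the cell rim. Lowering with contact guarding.

Run:
```python
from h import *
np.set_printoptions(precision=4,suppress=True)
h=manip.move_straight(boxp(0,0,.144),rate=.03,contact_N=3)
s=st(); print(h,s, "bottom",s[1][2]-.1015, "target",boxp(0,0,0))
```

```text
True (90.9667, array([0.5496, 0.0034, 0.1497]), array([ 0.152 , -0.4087,  5.0117]), 0.010909939752753704) bottom 0.048189911430677024 target [0.5494 0.0033 0.    ]
```

It seated at 48.2 mm, which is the pebble-top height, with negligible side force. Release and check.

Run:
```python
from h import *
np.set_printoptions(precision=4,suppress=True)
manip.set_gripper(.045); manip.pause(.3); z=boxp(0,0,.30)
manip.move_straight(z,rate=.12); manip.goto([.40,.32,.33],ori(BX[2])); manip.pause(.5); print(st())
t=cap("top"); s=cap("side")
p=[(np.clip((k["pixels"][:,:,::-1]/255.)**.6,0,1)*255).astype(np.uint8) for k in (t,s)]
up=lambda q:cv2.resize(q,None,fx=4,fy=4,interpolation=cv2.INTER_CUBIC)
sl=[rect(.021,.021,.098)+[i*.028,j*.045,0] for i in(1,-1) for j in(1,-1)]
P=[rect(.11,.15,.053),rect(.012,.06,.161)]+sl+[rect(.016,.016,.133)+[.028*k,-.045*k,0] for k in(1,-1)]
a=up(p[0][155:255,270:370]); draw(a,t,BX,P,4,(270,155))
b=up(p[1][160:260,260:360]); draw(b,s,BX,P,4,(260,160))
full=np.hstack([cv2.resize(p[0],(400,250)),cv2.resize(p[1],(400,250))])[50:240]
cv2.imwrite("pics/end.png",np.vstack([np.hstack([a,b]),full]))
```

```text
(94.9333, array([0.4002, 0.3198, 0.33  ]), array([-0.2196,  0.2014,  0.2621]), 0.04472662601014753)
```

View pics/end.png

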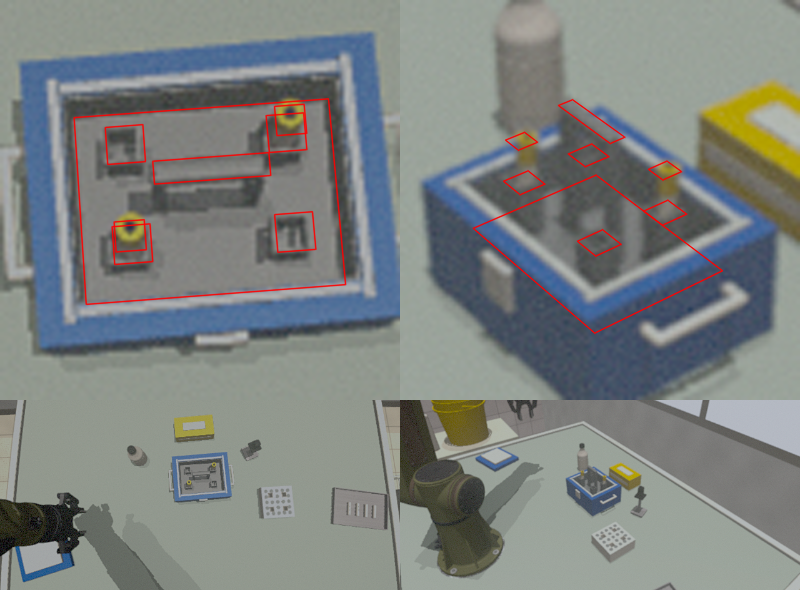

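The final picture shows the carrier matching the level outline at 48 mm in both views. Both capped tubes are upright in their sleeves, the rack is empty, the tamper is upright, and the bottle and carton are where they were. Handing in.

```bash
python3 -c "
from h import *
print(manip.sign_off())"
```

```text
the job is handed in; nothing more can be done
None
```

The job is done and handed in at about 95 s of the 210 s allowed.

- **Pebbles:** I tamped the heap until all nine pebbles I could see lay in one layer. Pressing at six grid spots plus the centre read 47.1–47.9 mm, against a nominal 48 mm. I finished with a 1 s hold at the centre at about 26 N. Some of the working presses while breaking the heap read up to 39 N, and the first centre attempt locked at 70 mm.
- **Tamper:** It stands upright on the trolley top, back at its original spot.
- **Tubes:** The rack held two. Each went into its own sleeve, diagonally opposite, and both came down to within about 1 mm of the expected home height. In the last pictures both caps sit where they should.
- **Carrier:** It was knocked about 3 cm during tamping, so I measured its position again before using it. It touched down in the box at 48.2 mm with almost no side force, and the final pictures from both cameras match a level outline.
- **Bottle and carton:** Neither was touched. They look unmoved in the last pictures, though I did not measure them.

One reading disagreed: the gripper showed 13.7–14.4 mm on the 16 mm tube caps. It also read about 1 mm under on the tamper grip and the carrier handle, and the tubes seated correctly. No other check failed.

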